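# Squash a slide preparation in the bench screw press

## Task

Push the slide carrier into the press, past the spring balls, until they click into its dimples and it sits fully home. Then screw the pad down with the ball knob until it touches the slide, and give it about another quarter turn so that the sprung pad bears firmly on the cover glass without its spring being driven solid; leave the slide clamped and let go.

Things in the scene. Friction and masses are not known exactly. Their poses are not given: they have to be found in the camera images.
- press: Slide squash press: grey cast C-frame fixed to the bench, base 200 x 110 mm (x = -125 to 75 mm). Origin: on the bench straight below the screw's axis. +x points to the column at the back (x = 50 to 74 mm); the slot for the carrier runs along x, open to -x. The arm, 45 mm wide, reaches over the slot to x = -23 mm, underside 78 mm, top with the nut 117 mm above the bench.
- slot_home (a point): Point on the bed under the screw's axis, 13 mm above the bench; axes as the press. The carrier is home when its origin lies here, to about 1 mm. The steel bed lies between two guide rails 8 mm high and 37.6 mm apart (x = -119 to 48 mm).
- plungers (a point): Midpoint between two spring balls in the rails, at x = 32.5 mm, 17.5 mm above the bench. The carrier's tapered end meets them about 10 mm before home; forcing them aside takes 3 to 8 N, then it slides on until they click into its side dimples at home. A rigid stop lies about 1 mm beyond.
- carrier: Loose aluminium slide carrier, 0.11 to 0.22 kg, lying on the bed between the rails, pulled 22 to 47 mm out to -x at the start. Plate 84 x 36 x 8 mm with a glass slide and cover glass on it, top 9 mm over the bed, and a dimple in each side near the back end. Origin: middle of the plate's underside; x as the press.
- tab (a point): Middle of the flat front face of the carrier's upright push tab, at the end of a tongue: 28 mm wide, 24 mm high from the bed. Lies 92 mm in front (-x) of the carrier's origin and 12 mm above it; push it along the press's +x.
- ball_centre (a point): Centre of the ball knob on top of the screw: smooth polished steel ball, 38 mm in diameter, slippery (friction about 0.2), on a 19 mm wide collar: grip it with 40 N or more, level, across its widest part; higher up the fingers are wedged off. 168 to 174 mm above the bench at the start; always at least 25 mm free between ball and nut.
- nut (a point): Top of the bronze nut in the press's arm, on the screw's axis, 117 mm above the bench. Turning the ball clockwise seen from above drives screw, ball and pad down together, 12 mm a turn (1.9 mm a radian). The thread is stiff (about 0.2 N m), stays where it is left and cannot be pushed down.
- pad: Round steel pad, 25 mm in diameter, under the screw; it does not turn. Origin: middle of its underside. It goes down with the screw. The cover glass of a carrier on the bed is 22 mm above the bench; the pad starts 1.5 to 7.5 mm above that.
- spring (a point): Underside of the cup on the screw that holds the pad's preloaded spring; 19.5 mm above the pad's underside until the pad touches. At the touch the pad presses with 10 N; as the screw goes on down it stays and presses 2.2 N more for each mm (4.2 N a radian). After 5 mm (2.6 rad) the spring is solid at 21 N and the force shoots up.
- stain_bottle_2: Bystander: brown dropper bottle, 34 mm wide, 100 mm high, beside the press; origin under its middle.
- watch_glass: Bystander: watch glass, 75 mm across, 9 mm high; origin under its middle.
- forceps: Bystander: steel forceps lying beside the press, 118 x 14 x 9 mm; origin under its middle.
- timer: Bystander: small white timer, 62 x 64 x 18 mm; origin under its middle.
- lens: Bystander: black hand lens, 143 x 62 x 8 mm; origin under its middle.
- petri_lid: Bystander: clear dish lid, 92 mm across, 9 mm high; origin under its middle.

How it is judged (in metres and radians):
On the way, in this order (a step that is already met when the one before it is completed fails the run):
1. the carrier is pushed fully home, within 2 mm (x of carrier in the frame of slot_home between -0.002 and 0.002 m and z of carrier in the frame of slot_home below 0.002 m), for 0.3 s.
2. the carrier is home and the pad bears on the slide with more than 12 N (all of step 1 and contact force between pad and carrier above 12 N), for 0.3 s.
At the end, for the whole second after the job is handed in: The carrier is at rest, flat on the bed and within 2 mm of home, and the pad presses on it with 12 to 21 N (the spring compressed, but not solid) (all of step 2 and contact force between pad and carrier below 21 N and linear speed of carrier below 0.01 m/s); the robot touches nothing.
It fails at once if the pad presses on the slide with more than 32 N (the glass cracks) (contact force between pad and carrier above 32 N).
It fails at once if a bystander is moved more than 30 mm (distance of any of stain_bottle_2, watch_glass, forceps, timer, lens, petri_lid from where it was at the start of the episode above 0.03 m).
It also fails if it takes over 72 s, if anything falls off the work surface, if the arm or the gripper's body presses on something with over 40 N, if the wrist force passes 120 N, or if a joint passes its speed limit or range.

## Robot

A 6-joint arm with a two-finger parallel gripper is mounted at the origin on a cart in front of the work surface, level with it; the furniture and walls round the work are solid. World frame = base frame: x ahead of the robot, y to its left, z up, the work surface at z = 0. Lengths are in mm, angles in rad, forces in N, time in s.
With the tool pointing down it reaches from about 350 to 775 mm from the base axis. Payload 7.3 kg.
Tool frame: the origin (TCP) lies on the mounting face of the last link; the fingertips stand 178 mm ahead of it and the grasp point (between the pads) lies 159 mm ahead of it; z points along the fingers, y is the line along which they close (so a half turn about z gives the same grasp; the last joint's range is limited). The gripper opens to 92 mm and grips with 3 to 60 N. Pads are 19 mm wide; open, the fingers measure 130 mm over their backs; the gripper's body (75 mm by 190 mm) begins 47 mm behind the grasp point.
Start: joints at [0.985, 0.342, 1.524, -0, 1.275, -0.146], TCP at [223.503, 475.052, 404.741] pointing down, gripper open.
Joint ranges: [-2.53, 2.53], [-0.77, 2.02], [0.04, 2.7], [-1, 4.14], [0.28, 2.66], [-3.11, 3.11]. Speed limits (rad/s): [2.57, 2.57, 3.14, 3.14, 3.14, 3.14].

## Interface

Orientations are given as [roll, pitch, yaw] about the fixed x, y, z axes, in that order (R = Rz(yaw) Ry(pitch) Rx(roll)).
In Python, from plant import bot, vision gives the robot as it stands. The module is installed in compiled form; this text tells all that it offers.
- The arm moves only by the shell command python3 -m crank FILE, which reads ROWS from the file FILE. ROWS is a JSON list of rows, 1 to 5 of them, each of 5 numbers: the finger opening in mm, then dx, dy, dz in units of 5 mm, then a turn about the tool's z in units of 0.05 rad; each row is the pose to reach, as a shift and turn from the pose commanded when the command began, along the tool's axes at that moment; what a row does not reach only later rows make up. A row lasts 1/8 s, in which the tool goes at most 62.5 mm and 0.188 rad, less where a joint would pass 70% of its speed; a pose out of reach is approached as far as the arm can. The fingers move at their own pace and stop on an object; the grip force is fixed at half the most. Time passes only in rows, so rows that do not move let the fingers close. It prints the time, the measured TCP pose, the force, the opening and the grip force at its end. Input that does not fit is refused with a message, and nothing moves.
- bot.get_obs(): the state, without advancing time (a new reading comes with each control period).
- vision.capture(name): name is "side" or "top" or "wrist"; returns a dict with "color" (384x512x3 uint8, red, green, blue), "K" (3x3 intrinsics, pixels), "R" (3x3) and "t" (3): a world point X has camera coordinates R X + t. Camera axes: x right, y down, z forward; pixel columns grow to the right and rows downward; lengths in mm; the calibration is good to about 2 mm. A picture is of the moment at which its call begins. There is no depth.
- bot.close_job(): hands the job in; it is judged then, once.
The state is a dict: "time": time; "joint_positions": joint angles; "dq": joint speeds; "tau": joint torques, N m; "tool_pos": TCP position; "tcp_rot": TCP orientation; "contact_force": force on the tool from outside, world axes, zero at the start; "moment": the same for the moment, N m; "grip_width": finger opening in mm; "finger_force": force on a finger pad.
Only numpy, scipy, OpenCV 4.12 (cv2) and the standard library are available. Lean on these libraries where they do the work, as an engineer would, in place of code of your own. Each camera call takes 0.05 s, during which the arm holds its last target. There are 200 camera calls.

## Working session

There is one attempt and no reset: what is moved stays moved. The work goes in short steps, Python scripts to look and compute and a shell command to move; the robot and the scene stay as the last step left them, time stands still between calls to the robot, and variables do not carry over. Pictures are saved under pics/ and viewed, at most 10 in all, crops included, and the job is handed in when it is done.

```bash
mkdir -p pics; python3 - <<'E'
from plant import bot, vision
import cv2, numpy as np
o=bot.get_obs(); print({k:np.round(v,3).tolist() for k,v in o.items()})
ims=[]
for n in ["side","top","wrist"]:
    d=vision.capture(n); np.savez(f'{n}0.npz',**d)
    cv2.imwrite(f'pics/{n}0.png',d["color"][:,:,::-1]); print(n,np.round(d["K"],1).tolist(),np.round(-d["R"].T@d["t"],1), np.round(d["R"],2).tolist())
E
```

```text
{'time': 0.0, 'joint_positions': [0.985, 0.343, 1.525, 0.0, 1.275, -0.146], 'dq': [-0.0, 0.002, 0.0, 0.001, -0.0, -0.0], 'tau': [-0.001, -43.124, -24.421, 0.072, 0.056, -0.0], 'tool_pos': [223.431, 474.938, 404.025], 'tcp_rot': [-3.14, -0.0, 2.702], 'contact_force': [-0.363, 0.078, 0.247], 'moment': [-0.005, 0.007, 0.021], 'finger_force': 0.0, 'grip_width': 91.819}
side [[388.4, 0.0, 253.6], [0.0, 388.4, 185.3], [0.0, 0.0, 1.0]] [292.6 897.6 439.8] [[-0.96, -0.27, 0.01], [-0.1, 0.3, -0.95], [0.25, -0.91, -0.32]]
top [[359.3, 0.0, 254.0], [0.0, 359.3, 197.1], [0.0, 0.0, 1.0]] [ 358.2   38.1 1243.1] [[-0.01, -1.0, 0.02], [-0.99, 0.0, -0.17], [0.17, -0.02, -0.99]]
wrist [[266.6, 0.0, 257.5], [0.0, 266.6, 191.6], [0.0, 0.0, 1.0]] [153.8 506.6 385.7] [[0.43, 0.9, -0.0], [0.87, -0.41, 0.28], [0.26, -0.12, -0.96]]
```

View pics/side0.png

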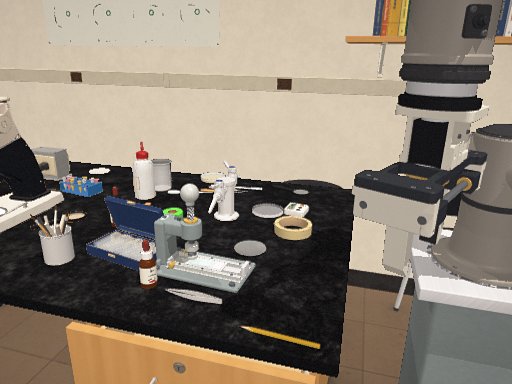

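View pics/top0.png

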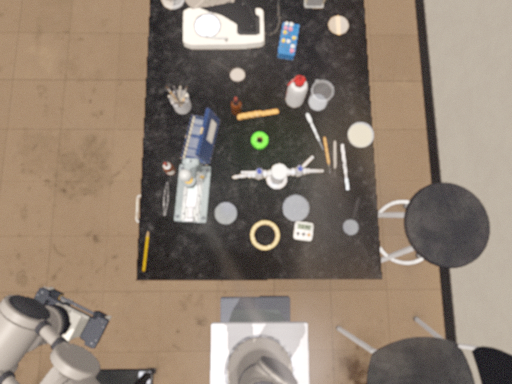

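Side view: the press is at about (200,255), with its ball at (190,191). Top view: the press is at about (193,190), its open end toward the robot, with the bottle and forceps on its left and the watch glass on its right. Next I'll view enlarged crops.

```bash
python3 - <<'E'
import cv2, numpy as np
s=cv2.imread('pics/side0.png')[175:310,125:275]; t=cv2.imread('pics/top0.png')[140:235,140:260]
a=cv2.resize(s,(667,600),interpolation=cv2.INTER_CUBIC); cv2.imwrite('pics/sz.png',a)
b=cv2.resize(t,(758,600),interpolation=cv2.INTER_CUBIC); cv2.imwrite('pics/tz.png',b)
E
```

```text
(no output)
```

View pics/sz.png

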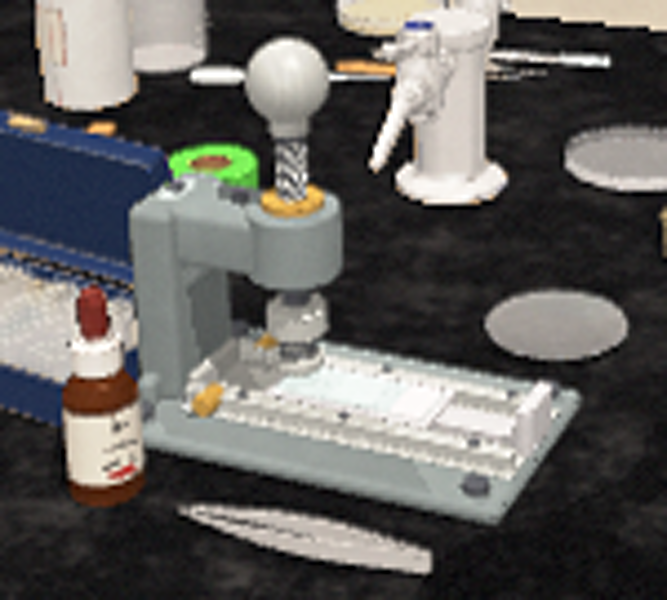

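View pics/tz.png

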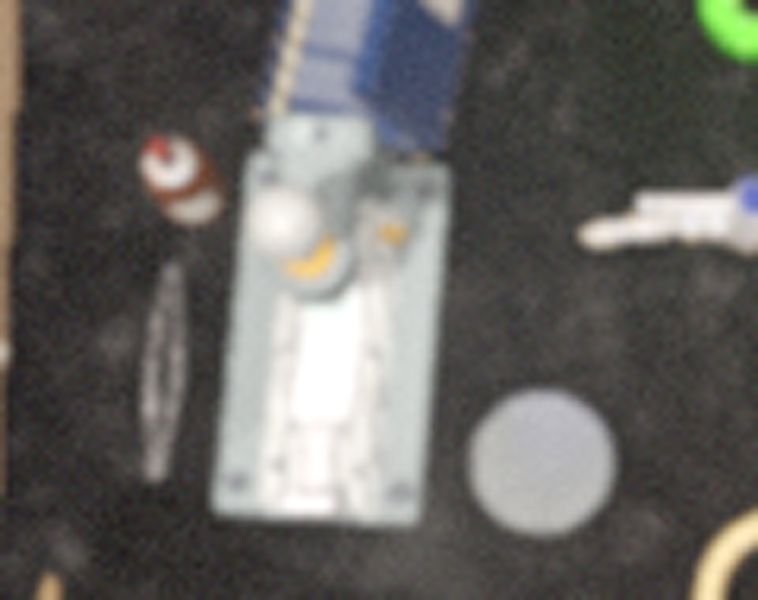

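Crops: the ball is at side (189.6,193.0) and top (185.6,175.5). Base corners in the top view are about (179,164), (212,166), (174,222) and (206.5,223). The carrier tab is near the open end.

```bash
cat > h.py <<'E'
import numpy as np
def ray(d,u,v):
    r=d["R"].T@np.linalg.solve(d["K"],[u,v,1.]); return -d["R"].T@d["t"], r/np.linalg.norm(r)
def plane(d,u,v,z):
    c,r=ray(d,u,v); return c+r*(z-c[2])/r[2]
def tri(d1,p1,d2,p2):
    c1,r1=ray(d1,*p1);c2,r2=ray(d2,*p2)
    s=np.linalg.lstsq(np.c_[r1,-r2],c2-c1,rcond=None)[0]
    a,b=c1+s[0]*r1,c2+s[1]*r2; return (a+b)/2,np.linalg.norm(a-b)
E
python3 - <<'E'
import numpy as np,cv2
from h import *
s=np.load('side0.npz');t=np.load('top0.npz');w=np.load('wrist0.npz')
S=lambda x,y:(125+x/4.444-.4,175+y/4.444-.4); T=lambda x,y:(140+x/6.316-.4,140+y/6.316-.4)
print('ball',tri(s,S(287,80),t,T(288,224)))
for z in(170,): print(plane(s,*S(287,80),z),plane(t,*T(288,224),z))
# base outline top: fit by mask of press
for n,p in dict(bl=(247,152),br=(453,165),fl=(212,515),fr=(420,525)).items(): print(n,plane(t,*T(*p),5).round(1))
for n,p in dict(fl=(497,522),fr=(582,398)).items(): print('side',n,plane(s,*S(*p),5).round(1))
for n,p in dict(tabtop_l=(518,405),tabtop_r=(548,383)).items(): print('tab',n,plane(s,*S(*p),37).round(1))
print('nut',plane(s,*S(291,204),117),plane(t,*T(311,262),117))
print('tabtop',plane(t,*T(305,497),37))
cv2.imwrite('pics/w0b.png',cv2.resize(w["color"][:,:,::-1],(800,600),interpolation=cv2.INTER_CUBIC))
E
```

```text
ball (array([611.20987309, 226.96608336, 174.76444645]), np.float64(1.5606891992380758))
[617.91555136 214.62494676 170.        ] [611.5778722  227.51664991 170.        ]
bl [692.  280.7   5. ]
br [684.3 165.3   5. ]
fl [487.9 293.6   5. ]
fr [482.  180.4   5. ]
side fl [493.  286.5   5. ]
side fr [485.8 174.6   5. ]
tab tabtop_l [497.5 242.3  37. ]
tab tabtop_r [490.2 219.4  37. ]
nut [609.58832652 233.28004331 117.        ] [604.36646705 224.75224619 117.        ]
tabtop [493.98283347 237.99823085  37.        ]
```

View pics/w0b.png

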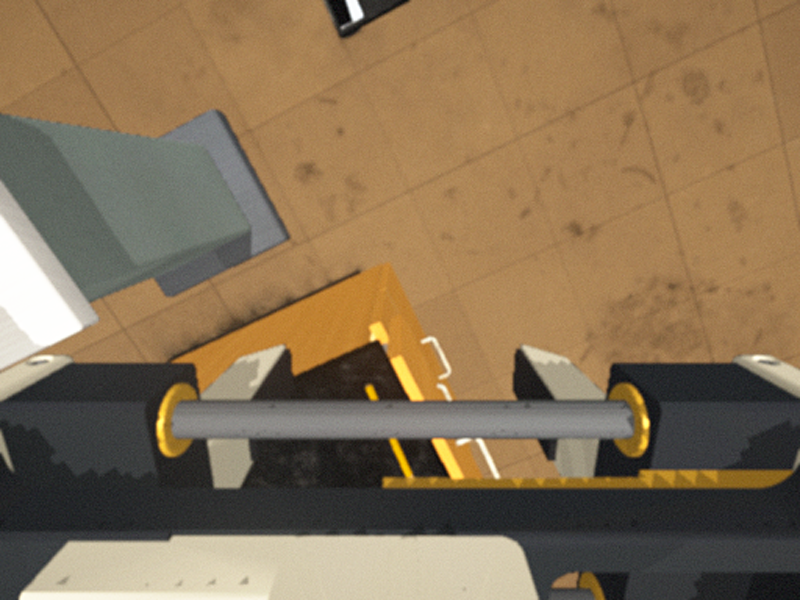

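The wrist view shows only the cart, the bench edge and the fingers. Ball (611,227,175) and base centre (586,230) with yaw of about -0.066 agree, putting the press origin at about (611.5,227.8), a 652 mm reach. The tab face is at about x=-117 in the press frame, so I'll move in front of it with closed fingers.

Careful with the scale: shifts go in units of 5 mm and turns go in units of 0.05 rad. That gives: -55 mm is -11, -19 mm is -3.8, -0.373 rad is -7.46.

```bash
echo '[[0, -11, -3.8, 0, -2], [0, -22, -7.6, 0, -4], [0, -33, -11.4, 0, -6], [0, -44, -15, 0, -7.46], [0, -55, -18.8, 0, -7.46]]' > rows.txt && python3 -m crank rows.txt; python3 -c "
from plant import bot;import numpy as np
o=bot.get_obs();print(np.round(o['joint_positions'],3),np.round(o['tcp_rot'],4))"
```

```text
time: 0.78
tool_pos: [433.4, 271.4, 404.6]
tcp_rot: [3.141, -0.0, 3.076]
contact_force: [-0.3, 0.9, 0.2]
grip_width: 46.3
finger_force: 0.0
[ 0.41   0.317  1.561  0.     1.264 -1.095] [ 3.1415e+00 -1.0000e-04  3.0756e+00]
```

To row units: -40 mm is -8, 40 mm is 8.

```bash
echo '[[0, -4, -3.4, 8, 0], [0, -8, -6.6, 16, 0], [0, -8, -6.6, 24, 0], [0, -8, -6.6, 32, 0], [0, -8, -6.6, 35, 0]]' > rows.txt && python3 -m crank rows.txt; python3 - <<'E'
from plant import bot, vision
import cv2, numpy as np
d=vision.capture("side"); np.savez('side1.npz',**d); e=vision.capture("wrist"); np.savez('wrist1.npz',**e)
print(bot.get_obs()['tool_pos'])
a=cv2.resize(d["color"][200:310,160:300,::-1],(560,440),interpolation=cv2.INTER_CUBIC)
b=e["color"][:,:,::-1][-384:,100:412]
b=cv2.resize(b,(240,295)); 
o=np.zeros((440,800,3),np.uint8);o[:,:560]=a;o[:295,560:]=b;cv2.imwrite('pics/m1.png',o)
E
```

```text
time: 1.4
tool_pos: [469.4, 237.0, 227.5]
tcp_rot: [-3.14, -0.004, 3.075]
contact_force: [0.4, -0.2, -0.1]
grip_width: 0.6
finger_force: 0.0
[469.76019927 237.27928629 228.62943569]
```

View pics/m1.png

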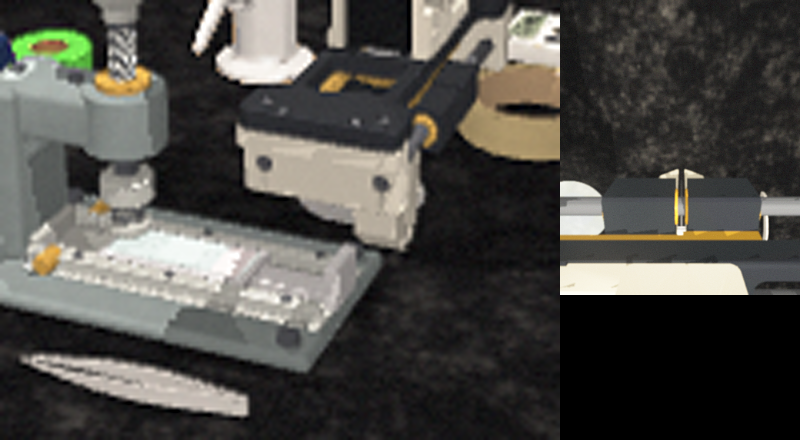

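The picture shows the closed fingers at (390,230), in front of the tab at (340,270) and in line with it. I'll lower 27 mm and approach.

```bash
echo '[[0, 0, 0, 3, 0], [0, 0, 0, 5.4, 0], [0, -1, 0, 5.4, 0], [0, -2, 0, 5.4, 0], [0, -2.4, 0, 5.4, 0]]' > rows.txt && python3 -m crank rows.txt;echo '[[0, -0.6, 0, 0, 0], [0, -1.2, 0, 0, 0], [0, -1.8, 0, 0, 0], [0, -2.4, 0, 0, 0], [0, -2.4, 0, 0, 0]]' > rows.txt && python3 -m crank rows.txt
```

```text
time: 2.12
tool_pos: [482.5, 236.5, 203.2]
tcp_rot: [3.141, 0.001, 3.075]
contact_force: [-0.3, 0.4, 0.4]
grip_width: 0.3
finger_force: 0.5
time: 2.75
tool_pos: [494.3, 235.7, 202.7]
tcp_rot: [3.141, 0.001, 3.075]
contact_force: [0.1, -0.0, -0.3]
grip_width: 0.8
finger_force: 0.0
```

To row units: -6 mm is -1.2, -4 mm is -0.8.

```bash
echo '[[0, -0.4, 0, 0, 0], [0, -0.8, 0, 0, 0], [0, -1.2, 0, 0, 0], [0, -1.2, 0, 0, 0]]' > rows.txt && python3 -m crank rows.txt;echo '[[0, -0.2, 0, 0, 0], [0, -0.4, 0, 0, 0], [0, -0.6, 0, 0, 0], [0, -0.6, 0, 0, 0]]' > rows.txt && python3 -m crank rows.txt; echo '[[0, -0.2, 0, 0, 0], [0, -0.4, 0, 0, 0], [0, -0.4, 0, 0, 0]]' > rows.txt && python3 -m crank rows.txt
```

```text
time: 3.25
tool_pos: [499.8, 235.3, 202.6]
tcp_rot: [-3.141, -0.001, 3.075]
contact_force: [-2.8, -0.6, 1.4]
grip_width: 0.2
finger_force: 0.9
time: 3.75
tool_pos: [502.5, 235.2, 202.6]
tcp_rot: [-3.141, -0.001, 3.075]
contact_force: [-4.2, 1.0, 1.5]
grip_width: 0.3
finger_force: 1.8
time: 4.12
tool_pos: [505.4, 235.0, 202.8]
tcp_rot: [3.141, 0.001, 3.075]
contact_force: [-0.9, -0.3, -0.3]
grip_width: 0.7
finger_force: 0.2
```

```bash
for i in 1 2 3 ; do echo '[[0, -0.2, 0, 0, 0], [0, -0.2, 0, 0, 0]]' > rows.txt && python3 -m crank rows.txt | egrep 'pos|contact|finger'; done
```

```text
tool_pos: [506.3, 234.9, 202.8]
contact_force: [-1.3, 0.4, 0.2]
finger_force: 0.0
tool_pos: [507.2, 234.9, 202.9]
contact_force: [-0.8, -0.4, -0.4]
finger_force: 0.0
tool_pos: [508.1, 234.8, 202.8]
contact_force: [0.0, 0.6, 0.6]
finger_force: 0.0
```

```bash
for i in 1 2 3 ; do echo '[[0, -0.14, 0, 0, 0], [0, -0.14, 0, 0, 0]]' > rows.txt && python3 -m crank rows.txt | egrep 'pos|contact|finger'; done
```

```text
tool_pos: [508.7, 234.7, 202.7]
contact_force: [-0.7, -1.0, -0.1]
finger_force: 0.0
tool_pos: [509.3, 234.7, 202.7]
contact_force: [-0.3, -0.1, 1.0]
finger_force: 0.3
tool_pos: [510.0, 234.7, 202.7]
contact_force: [-1.2, -1.3, 0.2]
finger_force: 0.5
```

```bash
for i in 1 2 3 ; do echo '[[0, -0.1, 0, 0, 0], [0, -0.1, 0, 0, 0]]' > rows.txt && python3 -m crank rows.txt | egrep 'pos|contact'; done
```

```text
tool_pos: [510.3, 234.6, 202.7]
contact_force: [-3.7, -0.1, 1.2]
tool_pos: [510.6, 234.6, 202.7]
contact_force: [-6.1, -0.2, 3.5]
tool_pos: [510.8, 234.6, 202.7]
contact_force: [-6.5, 0.6, 5.2]
```

Force rose at the position expected for home, so it is at the stop. I'll back off, rise and check.

To row units: -40 mm is -8, 20 mm is 4.

```bash
echo '[[0, 0.4, 0, 0, 0], [0, 4, 0, 0, 0], [0, 6, 0, -8, 0], [0, 6, 0, -20, 0], [0, 6, 0, -32, 0]]' > rows.txt && python3 -m crank rows.txt | egrep 'pos|contact'; echo '[[91, -2, 0, -8, 0], [91, 0, 0, -8, 0]]' > rows.txt && python3 -m crank rows.txt|egrep 'pos|contact'; python3 - <<'E'
from plant import bot, vision
import cv2, numpy as np
from h import *
d=vision.capture("side"); np.savez('side2.npz',**d)
t=vision.capture("top"); np.savez('top2.npz',**t)
print(bot.get_obs()['tool_pos'])
o=np.zeros((480,800,3),np.uint8)
o[:,:480]=cv2.resize(d["color"][180:300,150:270,::-1],(480,480),interpolation=cv2.INTER_CUBIC)
o[:,480:]=cv2.resize(t["color"][155:235,170:223,::-1],(320,480),interpolation=cv2.INTER_CUBIC)
cv2.imwrite('pics/m2.png',o)
# ball silhouette in the first side view, top view
for n,x0,y0 in(("side",189,193),("top",185,175)):
    k=np.load(n+'0.npz'); c=k["color"].astype(int)[y0-14:y0+14,x0-14:x0+14]
    print(n); print(c.mean(2).astype(int)[::2,::1])
E
```

```text
tool_pos: [481.9, 236.5, 364.6]
contact_force: [0.6, 0.0, -0.5]
tool_pos: [483.0, 236.5, 406.3]
contact_force: [0.0, -0.0, -1.2]
[480.880509   236.48930477 402.43800108]
side
[[ 31  27  31  30  37  37  33  35  35  35  41  45  46  47  46  39  34  28
   30  29  29  32  34  31  29  11 159 173]
 [ 22  23  24  27  27  27  27  28  29  27  30  26  28  27  28  29  35  36
   34  29  29  25  27  27  29  26  16  72]
 [ 22  27  23  23  23  22  23  26  24  19  12  51  81 107 110 105  80  75
   32  17  23  21  22  20  25  28  20  21]
 [ 27  28  26  25  26  28  19  22  73 147 235 242 246 243 239 235 232 233
  231 185 102  33  24  24  20  19  23  25]
 [ 25  26  33  28  26  20  44 174 229 231 232 232 235 234 236 241 235 225
  226 220 215 209  70  19  23  21  22  19]
 [ 55  55  31  13  16  55 198 208 215 223 228 227 226 235 243 247 246 232
  220 216 209 199 193  90  24  68 139 142]
 [255 255 250 255 207 135 182 193 205 213 218 225 220 222 228 223 224 222
  212 208 202 193 180 166 143 113 117 118]
 [170 175 165 149  62 151 168 179 188 194 203 213 219 215 221 214 210 211
  198 193 188 180 172 155  74  4
[... 1656 characters left out ...]
 68  67  63  61  66  69 103 162 198 214 224 231 235 236 233 226 219 211
  196 179 167 159 160 158 159 174 188 186]
 [ 71  60  62  59  65  68 114 166 193 201 205 209 214 212 212 206 201 190
  180 178 177 183 192 194 177 176 186 185]
 [ 66  67  57  60  67  70 118 168 192 196 190 191 195 193 196 195 195 191
  190 191 197 201 204 192 170 162 177 184]
 [ 62  56  64  53  62  77 128 174 194 196 193 193 192 194 197 197 197 201
  199 202 201 203 193 169 152 165 187 194]
 [ 53  52  58  63  61  94 142 180 194 199 196 194 195 192 194 195 196 198
  196 195 188 173 154 162 197 216 214 219]
 [ 45  57  62  47  61 102 157 187 197 196 195 195 203 216 217 202 188 185
  182 177 174 179 196 225 246 252 241 237]]
```

View pics/m2.png

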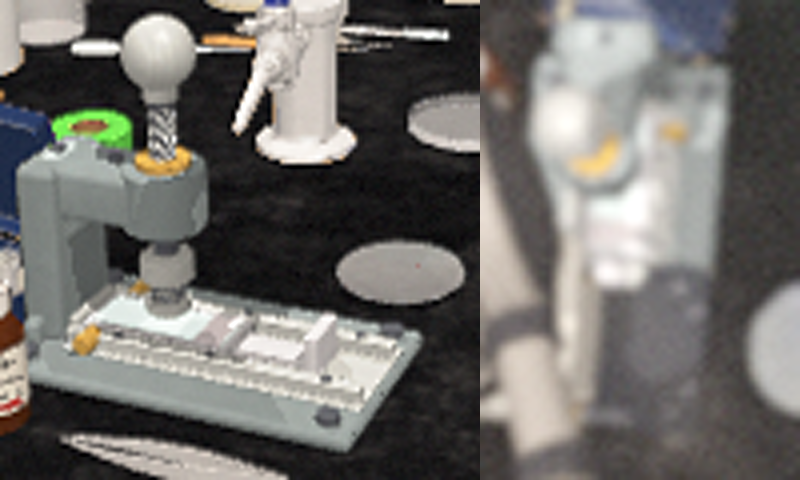

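The side picture shows the tab at (318,340), now well inside the base, with the slide under the pad. The carrier is home. The ball is unchanged at about z 174. I'll move above it and wind the wrist back for one long clockwise stroke.

To row units: -130.4 mm is -26.08, -30 mm is -6, -0.925 rad is -18.5.

```bash
echo '[[91, -6, 0, 0, -3.7], [91, -12, 0, 0, -7.4], [91, -18, 0, 0, -11.1], [91, -24, 0, 0, -14.8], [91, -26.08, -0.04, 0, -18.5]]' > rows.txt && python3 -m crank rows.txt|egrep 'pos|rot'; echo '[[91, 0, 0, 0, -3.7], [91, 0, 0, 0, -7.4], [91, 0, 0, 0, -11.1], [91, 0, 0, 0, -14.8], [91, 0, 0, 0, -18.5]]' > rows.txt && python3 -m crank rows.txt; python3 -c "
from plant import bot,vision;import cv2,numpy as np
o=bot.get_obs();print(o['tool_pos'],o['tcp_rot'],o['joint_positions'])
d=vision.capture('wrist');np.savez('wrist3.npz',**d);cv2.imwrite('pics/w3.png',d['color'][:,:,::-1])"
```

```text
tool_pos: [613.1, 227.2, 399.7]
tcp_rot: [3.14, -0.003, -2.278]
time: 8.6
tool_pos: [611.0, 230.5, 400.3]
tcp_rot: [3.138, -0.003, -1.362]
contact_force: [2.0, 1.4, -0.2]
grip_width: 90.8
finger_force: 0.0
[610.99334482 230.49761664 400.25614861] [ 3.13849015 -0.00323341 -1.36192414] [ 0.24415416  0.58831654  1.13507411 -0.0031571   1.42141738 -3.1058308 ]
```

View pics/w3.png

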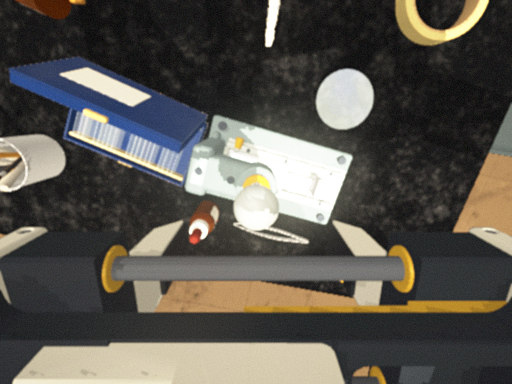

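The wrist view shows the ball at (257,207), about midway between the fingers. The wrist joint is at its limit, so I'll turn back 0.12 and check the ball ray.

```bash
echo '[[91, 0, 0, 0, 2.4], [91, 0, 0, 0, 2.4], [91, 0, 0, 0, 2.4]]' > rows.txt && python3 -m crank rows.txt; python3 -c "
from plant import bot,vision;import cv2,numpy as np
from h import *
o=bot.get_obs();print(o['tool_pos'],o['tcp_rot'],o['joint_positions'])
d=np.load('wrist3.npz');print(plane(d,256.5,206,174))
e=vision.capture('wrist');g=cv2.cvtColor(e['color'],cv2.COLOR_RGB2GRAY)
m=(g>185).astype(np.uint8)
c=cv2.HoughCircles(cv2.medianBlur(g,3),cv2.HOUGH_GRADIENT,1,30,param1=120,param2=15,minRadius=16,maxRadius=30);print(c)
for q in c[0][:4]: print(plane(e,q[0],q[1],174))
"
```

```text
time: 9.02
tool_pos: [611.0, 230.6, 401.8]
tcp_rot: [3.141, -0.003, -1.481]
contact_force: [-0.1, 0.8, 0.1]
grip_width: 91.2
finger_force: 0.0
[610.96558551 230.61131031 401.82986904] [ 3.14084440e+00 -2.99719636e-03 -1.48085175e+00] [ 2.44275117e-01  5.86889870e-01  1.13331276e+00 -2.87810212e-03
  1.42259072e+00 -2.98683429e+00]
[612.07162096 226.1286433  174.        ]
[[[338.5  84.5  27.2]
  [ 45.5 185.5  26. ]
  [164.5 163.5  24.9]
  [116.5 148.5  29.3]
  [256.5 205.5  23.8]
  [ 10.5 191.5  21.6]
  [ 38.5  24.5  17.2]
  [385.5 266.5  27.1]
  [201.5 174.5  25.8]]]
[560.54351429 127.49576752 174.        ]
[784.79413622 224.52830146 174.        ]
[688.1111238  197.69245847 174.        ]
[725.4164966  189.11487767 174.        ]
```

To row units: 69 mm is 13.8, 3.4 mm is 0.68.

```bash
echo '[[91, 0.68, 0, 0, 0], [91, 0.68, 0, 5, 0], [91, 0.68, 0, 10, 0], [91, 0.68, 0, 13.8, 0], [91, 0.68, 0, 13.8, 0]]' > rows.txt && python3 -m crank rows.txt|egrep 'pos|rot|contact'; echo '[[30, 0, 0, 0, 0], [30, 0, 0, 0, 0], [30, 0, 0, 0, 0], [30, 0, 0, 0, 0], [30, 0, 0, 0, 0]]' > rows.txt && python3 -m crank rows.txt; python3 -c "
from plant import bot
print(bot.get_obs()['moment'])"
```

```text
tool_pos: [611.0, 226.8, 332.2]
tcp_rot: [3.139, -0.003, -1.483]
contact_force: [0.4, 0.2, 0.9]
time: 10.32
tool_pos: [611.3, 227.1, 333.9]
tcp_rot: [-3.141, -0.003, -1.483]
contact_force: [-0.4, -0.5, -1.1]
grip_width: 45.7
finger_force: 0.0
[0.07004026 0.15035845 0.01510363]
```

To row units: 0.5 mm is 0.1.

```bash
echo '[[0, 0, 0, 0.1, 0], [0, 0, 0, 0.1, 0], [0, 0, 0, 0.1, 0], [0, 0, 0, 0.1, 0]]' > rows.txt && python3 -m crank rows.txt; python3 -c "
from plant import bot
print(bot.get_obs()['moment'])"
```

```text
time: 10.82
tool_pos: [611.6, 227.1, 333.5]
tcp_rot: [-3.139, -0.003, -1.483]
contact_force: [5.1, 0.9, 1.2]
grip_width: 36.6
finger_force: 30.0
[ 0.18668425 -0.67038694  0.03693776]
```

```bash
echo '[[0, 0, 0, 0.04, 2], [0, 0, 0, 0.08, 4], [0, 0, 0, 0.12, 6], [0, 0, 0, 0.16, 8], [0, 0, 0, 0.16, 8]]' > rows.txt && python3 -m crank rows.txt; python3 - <<'E'
from plant import bot, vision
import cv2, numpy as np
print(bot.get_obs()['moment'])
d=vision.capture("side"); np.savez('side4.npz',**d)
o=cv2.resize(d["color"][140:265,130:260,::-1],(624,600),interpolation=cv2.INTER_CUBIC);cv2.imwrite('pics/m4.png',o)
E
```

```text
time: 11.45
tool_pos: [611.4, 227.1, 332.7]
tcp_rot: [-3.139, -0.002, -1.883]
contact_force: [3.9, -0.0, 1.9]
grip_width: 36.5
finger_force: 30.0
[ 0.25207339 -0.4670007  -0.17348252]
```

View pics/m4.png

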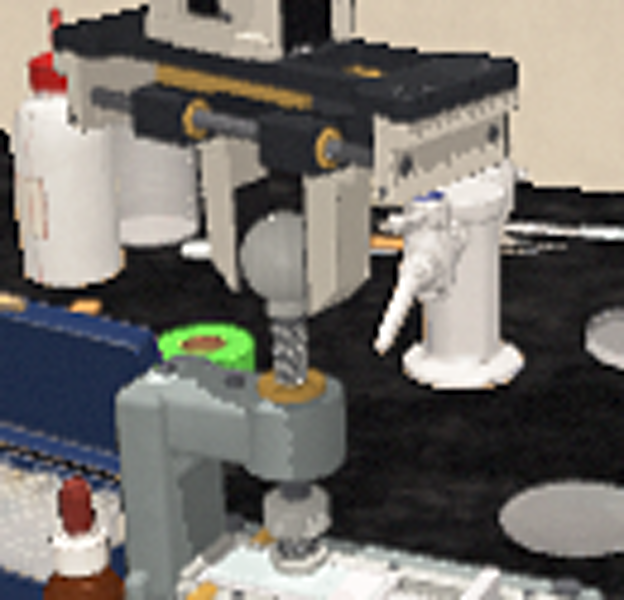

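The gripper holds the ball at its widest part: ball at (285,260), finger tips slightly below its centre. I'll continue turning, following the thread down.

```bash
for i in 1 2; do echo '[[0, 0, 0, 0.06, 3.2], [0, 0, 0, 0.12, 6.4], [0, 0, 0, 0.18, 9.6], [0, 0, 0, 0.24, 12.8], [0, 0, 0, 0.3, 16]]' > rows.txt && python3 -m crank rows.txt; python3 -c "
from plant import bot
print(bot.get_obs()['moment'])";done; cat > look.py <<'E'
import sys
from plant import bot, vision
import cv2, numpy as np
n=sys.argv[1]
d=vision.capture("side"); np.savez(n+'.npz',**d)
f=lambda c:cv2.resize(cv2.cvtColor(c,cv2.COLOR_RGB2GRAY),None,fx=8,fy=8,interpolation=cv2.INTER_CUBIC)
for ref in('side0','side2'):
  a=np.load(ref+'.npz')["color"]
  for nm,(x0,y0,x1,y1) in dict(cup=(185,241,199,252),arm=(160,218,202,238)).items():
    T=f(a[y0:y1,x0:x1]); S=f(d["color"][y0-4:y1+10,x0-4:x1+4])
    r=cv2.matchTemplate(S,T,cv2.TM_CCOEFF_NORMED); _,v,_,p=cv2.minMaxLoc(r); print(ref,nm,round(v,3),p[0]/8-4,p[1]/8-4)
E
python3 look.py side5
```

```text
time: 12.12
tool_pos: [611.1, 227.5, 331.2]
tcp_rot: [-3.14, -0.0, -2.686]
contact_force: [2.3, 2.7, 2.7]
grip_width: 36.4
finger_force: 30.0
[ 0.55811085 -0.26524095  0.1751099 ]
time: 12.75
tool_pos: [611.0, 228.0, 329.7]
tcp_rot: [-3.141, 0.001, 2.798]
contact_force: [3.1, 4.7, 1.1]
grip_width: 36.8
finger_force: 30.0
[ 0.84485164 -0.36356628  0.14922191]
side0 cup 0.88 0.25 1.125
side0 arm 0.68 0.125 0.125
side2 cup 0.808 0.375 1.375
side2 arm 0.496 4.0 7.875
```

```bash
for i in 1 2; do echo '[[0, -0.02, 0.1, 0.06, 3.2], [0, -0.02, 0.1, 0.12, 6.4], [0, -0.02, 0.1, 0.18, 9.6], [0, -0.02, 0.1, 0.24, 12.8], [0, -0.02, 0.1, 0.3, 16]]' > rows.txt && python3 -m crank rows.txt; python3 -c "
from plant import bot
print(bot.get_obs()['moment'])";done; python3 look.py side6; python3 - <<'E'
import cv2,numpy as np
# centre column brightness profiles down the screw axis: cup, pad
for n in('side0','side2','side4','side5','side6'):
    g=cv2.cvtColor(np.load(n+'.npz')["color"],cv2.COLOR_RGB2GRAY); print(n,'x190',g[210:264,188:193].mean(1).astype(int))
    print(n,'x196',g[234:264,195:198].mean(1).astype(int))
E
```

```text
time: 13.42
tool_pos: [611.4, 228.5, 328.2]
tcp_rot: [3.141, 0.001, 1.998]
contact_force: [3.0, 4.6, 0.5]
grip_width: 36.5
finger_force: 30.0
[ 0.68116303 -0.47268324  0.18580006]
time: 14.05
tool_pos: [612.0, 228.5, 326.7]
tcp_rot: [3.14, 0.0, 1.198]
contact_force: [5.6, 5.1, 0.8]
grip_width: 36.5
finger_force: 30.0
[ 0.71993669 -0.47145009  0.16413796]
side0 cup 0.866 0.25 2.75
side0 arm 0.667 0.0 0.375
side2 cup 0.843 0.25 2.875
side2 arm 0.734 0.0 0.25
side0 x190 [143 130 156 159 137 132 162 156 119 156 177 181 156 156 168 180 151 139
 142 141 142 141 140 140 140 140 138 138 140 137  85  75  76  88 135 147
 155 166 178 180 183 174  97 120  97 111 163 207 176 175 230 236 237 231]
side0 x196 [134 133 132 135 130  81  45 102 128 135 148 188 171 171 171 169 140  97
 144 138 156 183 189 179 208 240 237 240 242 240]
side2 x190 [141 129 153 157 135 129 159 154 118 153 175 178 154 156 159 113 118 116
 116 116 116 116 116 115 115 115 115 114 116 112  82  74  76  86 133 145
 151 153 153 153 153 146  98 118  97 106 136 152 156 201 250 247 242 186]
side2 x196 [105 104 104 104 102  70  37  99
[... 485 characters left out ...]
37 124 154 148 127 171 173 178 153 154 166 177 149 138
 140 140 140 139 139 139 137 138 138 137 138 135  82  62  68  76  79 102
 141 160 218 178 178 178 180 171  92  99 115 138 201 177 187 226 244 226]
side5 x196 [132 132 131 133 129  79  16  20  62 134 133 141 185 202 158 168 168 169
 167 133 127 145 186 193 172 177 210 245 241 239]
side6 x190 [ 92 105 129 121  97 105 122 114  98 131 115 112 132 127 101 107 120 116
 116 116 116 116 115 115 115 115 116 114 116 113  82  63  65  67  77  76
  93 133 146 152 153 159 158 154 159  98 101 108 123 169 176 187 214 229]
side6 x196 [104 104 105 105 103  72  19  21  19  46 118 145 134 135 139 162 169 167
 167 154 117 116 125 159 199 172 179 222 243 239]
```

The cup went down 3.0 px for 3.6 rad, against 3.3 expected, so there is little slip. I'll continue to about 5.2 rad total.

```bash
for i in 1 2; do echo '[[0, 0.1, 0.04, 0.06, 3.2], [0, 0.1, 0.04, 0.12, 6.4], [0, 0.1, 0.04, 0.18, 9.6], [0, 0.1, 0.04, 0.24, 12.8], [0, 0.1, 0.04, 0.3, 16]]' > rows.txt && python3 -m crank rows.txt; python3 -c "
from plant import bot
print(bot.get_obs()['moment'])"; python3 look.py side7$i;done;  python3 - <<'E'
import cv2,numpy as np
for n in('side0','side6','side71','side72'):
    g=cv2.cvtColor(np.load(n+'.npz')["color"],cv2.COLOR_RGB2GRAY); print(n,'x190',g[238:264,188:193].mean(1).astype(int))
    print(n,'x196',g[238:264,195:198].mean(1).astype(int))
o=np.hstack([cv2.resize(np.load(n+'.npz')["color"][205:270,175:207,::-1],(256,520),interpolation=cv2.INTER_CUBIC) for n in('side0','side6','side72')])
cv2.imwrite('pics/m7.png',o)
E
```

```text
time: 14.72
tool_pos: [612.6, 228.3, 325.2]
tcp_rot: [3.139, -0.001, 0.397]
contact_force: [4.6, 1.1, 0.9]
grip_width: 36.5
finger_force: 30.0
[ 0.30912878 -0.51702805  0.25941064]
side0 cup 0.801 0.375 2.875
side0 arm 0.629 0.25 0.25
side2 cup 0.726 0.5 3.125
side2 arm 0.516 4.0 8.625
time: 15.4
tool_pos: [612.9, 227.9, 323.6]
tcp_rot: [3.139, -0.002, -0.402]
contact_force: [2.4, -0.2, 1.9]
grip_width: 36.5
finger_force: 30.0
[ 0.09482107 -0.31786627  0.25203242]
side0 cup 0.78 0.25 3.375
side0 arm 0.675 0.125 0.25
side2 cup 0.686 0.5 3.75
side2 arm 0.527 4.0 9.0
side0 x190 [140 137  85  75  76  88 135 147 155 166 178 180 183 174  97 120  97 111
 163 207 176 175 230 236 237 231]
side0 x196 [130  81  45 102 128 135 148 188 171 171 171 169 140  97 144 138 156 183
 189 179 208 240 237 240 242 240]
side6 x190 [116 113  82  63  65  67  77  76  93 133 146 152 153 159 158 154 159  98
 101 108 123 169 176 187 214 229]
side6 x196 [103  72  19  21  19  46 118 145 134 135 139 162 169 167 167 154 117 116
 125 159 199 172 179 222 243 239]
side71 x190 [126 124  80  61  63  65  71  75  80 102 150 199 216 172 173 174 175 163
  95 108 111 138 179 187 213 225]
side71 x196 [127  77  17  20  21  22  63 134 146 179 222 189 163 166 165 164 165 137
 114 157 194 169 173 203 242 237]
side72 x190 [138 134  83  61  65  65  64  72  79  85 124 171 213 185 178 178 178 172
 114 102 113 141 180 184 216 228]
side72 x196 [128  80  18  20  23  19  29  87 142 160 226 215 185 168 166 167 173 171
 115 150 174 174 176 206 243 240]
```

View pics/m7.png

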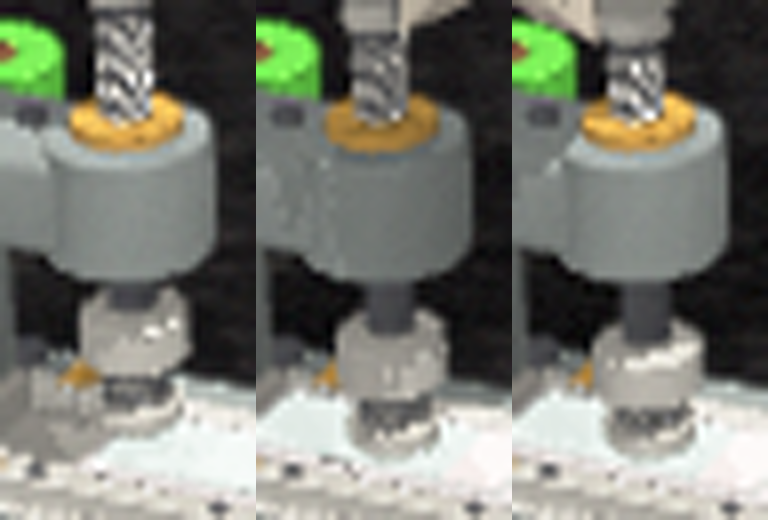

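The three panels compare the start, 3.6 rad and 5.2 rad. The pad's underside is at the same row (455) in the last two while the cup came down another 1.2–1.6 px (2.4–3.3 mm). So the pad touched at about 3.6 rad and the spring is now compressed about 3 mm, roughly 16 N. I'll release now.

Careful with the scale: shifts go in units of 5 mm and turns go in units of 0.05 rad. That gives: -20 mm is -4, -100 mm is -20.

```bash
echo '[[91, 0, 0, 0, 0], [91, 0, 0, 0, 0], [91, 0, 0, 0, 0], [91, 0, 0, 0, 0], [91, 0, 0, 0, 0]]' > rows.txt && python3 -m crank rows.txt; echo '[[91, 0, 0, 0, 0], [91, 0, 0, -4, 0], [91, 0, 0, -12, 0], [91, 0, 0, -20, 0], [91, 0, 0, -20, 0]]' > rows.txt && python3 -m crank rows.txt; python3 look.py side8; python3 - <<'E'
import cv2,numpy as np
for n in('side72','side8'):
    g=cv2.cvtColor(np.load(n+'.npz')["color"],cv2.COLOR_RGB2GRAY); print(n,'x190',g[238:264,188:193].mean(1).astype(int))
# tab position in side2 and side8
a=[cv2.cvtColor(np.load(n+'.npz')["color"],cv2.COLOR_RGB2GRAY) for n in('side2','side8')]
T=a[0][256:276,214:236];S=a[1][252:280,210:240];f=lambda c:cv2.resize(c,None,fx=8,fy=8,interpolation=cv2.INTER_CUBIC)
_,v,_,p=cv2.minMaxLoc(cv2.matchTemplate(f(S),f(T),cv2.TM_CCOEFF_NORMED));print('tab shift',v,p[0]/8-4,p[1]/8-4)
E
```

```text
time: 16.08
tool_pos: [612.9, 228.0, 323.4]
tcp_rot: [3.139, -0.002, -0.399]
contact_force: [0.1, 0.0, -0.3]
grip_width: 82.1
finger_force: 0.0
time: 16.7
tool_pos: [613.1, 228.3, 427.6]
tcp_rot: [-3.139, -0.008, -0.4]
contact_force: [0.9, 0.5, -0.1]
grip_width: 91.4
finger_force: 0.0
side0 cup 0.778 0.375 3.25
side0 arm 0.971 0.0 0.125
side2 cup 0.68 0.5 3.75
side2 arm 0.862 0.125 0.125
side72 x190 [138 134  83  61  65  65  64  72  79  85 124 171 213 185 178 178 178 172
 114 102 113 141 180 184 216 228]
side8 x190 [137 134  81  60  64  65  64  72  79  83 121 170 212 185 176 176 177 170
 119 101 111 140 179 183 214 226]
tab shift 0.958496630191803 0.0 -0.125
```

```bash
python3 - <<'E'
import cv2,numpy as np
from h import *
D={n:np.load(n+'.npz') for n in('side0','side2','side8')}
d=D['side0']
def pr(X):
    c=d["R"]@np.array(X)+d["t"]; return (d["K"]@c/c[2])[:2]
for z in(172,162,45,35,): print(z,pr((611.5,227.6,z)))
G={n:cv2.cvtColor(D[n]["color"],cv2.COLOR_RGB2GRAY).astype(np.float32) for n in D}
f=lambda c:cv2.resize(c,None,fx=8,fy=8,interpolation=cv2.INTER_CUBIC)
for n in('side0','side2'):
  for b in((178,180,202,206),(184,203,196,210)):
    x0,y0,x1,y1=b;_,v,_,p=cv2.minMaxLoc(cv2.matchTemplate(f(G['side8'][y0-3:y1+9,x0-3:x1+3]),f(G[n][y0:y1,x0:x1]),cv2.TM_CCOEFF_NORMED));print(n,b,v,p[0]/8-3,p[1]/8-3)
for n in D: print(n,G[n][178:214,187:192].mean(1).astype(int))
E
```

```text
172 [189.35032748 194.08292595]
162 [189.54268813 198.75535336]
45 [191.68142787 250.70519824]
35 [191.85517453 254.92549308]
side0 (178, 180, 202, 206) 0.84819495677948 0.25 4.375
side0 (184, 203, 196, 210) 0.9056852459907532 0.125 4.25
side2 (178, 180, 202, 206) 0.8479701280593872 0.25 4.375
side2 (184, 203, 196, 210) 0.905731201171875 0.125 4.25
side0 [ 38  42  31  29  21  97 227 240 236 238 241 241 233 225 222 218 210 196
 183 170 156 145 136 129 134 157 155 147  74 105 128 132 124 130 154 163]
side2 [ 37  42  31  29  20  96 224 238 234 235 239 239 230 222 219 214 207 193
 179 167 154 143 133 127 131 154 153 145  73 104 124 130 122 129 150 161]
side8 [ 38  41  31  30  29  25  25  26  24  31 124 240 236 233 237 240 234 225
 218 216 212 202 189 176 161 149 137 128 127 140 153 150 111  72 124 141]
```

The ball went down 4.4–4.8 px (about 9.8 mm), which matches 5.2 rad with no slip. The touch came at about 6.5 mm, so compression is about 3.3 mm (roughly 17 N), inside the window. The tab hasn't shifted and the gripper is clear.

```bash
python3 -c "
from plant import bot
print(bot.close_job())"
```

```text
the job is handed in; nothing more can be done
None
```

The slide carrier is pushed fully home, the pad is clamped on it at an estimated 17 N (from camera measurements, not a force reading), the gripper is clear, and the job is handed in; no verdict was returned.

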